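Lower the cam stop and run the vase slide home

TASK

On the decorating jig, push the upright peg on the eccentric cam plate round until the cam's low point faces the slide; leave the slide where it is until that is done. Then push the slide forward by its upright end plate, with the little vase riding on it, until it is fully home against the cam, and leave it there. Nothing is to be picked up, a push with the fingertips does it all: the vase stays standing on its place on the slide and is never lifted, and the other things on the bench are left as they are.

Things in the scene. Friction and masses are not known exactly. Their poses are not given: they have to be found in the camera images.
- jig: The jig, fixed to the bench: dark steel base plate 295 x 140 x 12 mm. Origin on the bench surface under the jig; its +x is 'forward', the way the slide travels (from end plate to cam), y across, z up. Place and yaw vary (yaw within 0.45 rad). Two aluminium guide strips beside the slide rise to 26 mm above the bench.
- slide (a joint): Travel of the aluminium slide along the jig's +x, m; 0 is fully back; starts at 0 to 0.008. Bar 97 mm long, 70 mm wide, top 30 mm above the bench. Its flat front meets the cam's edge, which stops it: at 0.015 with the cam's high point facing it, at 0.051 with the low point (fully home). No spring, about 2.5 N of friction; stays where left.
- cam (a joint): Angle of the steel cam plate about its vertical pivot, rad, counter-clockwise from above; 0: high point faces the slide; +3.14 or -3.14: low point faces it (the same place, equally good). Stops at +3.34 and -3.34; starts between -1.8 and 1.8, so turn away from 0, on the way it already leans. Friction 0.25 N m (about 5 N at the peg); stays where left.
- cam_axis (a point): The cam's pivot, at the cam plate's top, 30 mm above the bench, 70 mm forward of the jig's origin. The plate is a round disc 90 mm across, 17 mm thick, mounted 18 mm off-centre: its edge is 63 mm from the pivot at the high point, 27 mm at the low point. A bolt head 20 mm across rises 7 mm above the plate at the pivot.
- peg (a point): Top centre of the upright steel peg that turns with the cam: 12 mm across, from 30 to 75 mm above the bench, 48 mm from the pivot on the side of the high point. In the jig's frame it lies from the pivot towards (-cos a, -sin a), a being the cam angle; with the cam low it is on the far side from the slide.
- push_face (a point): The place to push: a point in the middle of the back (-x) face of the slide's upright end plate, 65 mm above the bench. The plate is 70 mm wide, 8 mm thick, its top 86 mm above the bench. Moves with the slide; at slide value s it is at x = s - 0.105 in the jig's frame.
- seat (a point): Centre of the vase's place on the slide, on the slide's top, 55 mm forward of push_face.
- vase: The little bisque vase standing loose on the slide, within 7 mm of the seat: 60 mm across at the belly, foot 38 mm across, 70 mm tall (top 100 mm above the bench). Origin at the centre of its underside, z up.
- mug: Bystander: a bisque mug, 68 mm across, 75 mm tall, handle on its +y side. Origin at the centre of its underside.
- bowl: Bystander: a terracotta bowl, 90 mm across, 45 mm tall. Origin at the centre of its underside.
- pot: Bystander: a small closed pigment pot, 44 mm across, 42 mm tall. Origin at the centre of its underside.
- brush: Bystander: a brush lying flat, 170 mm long. Origin at the centre of its underside.
- glaze: Bystander: a closed glass jar, 60 mm across, 85 mm tall. Origin at the centre of its underside.
- big_vase: Bystander: a large bisque vase, 132 mm across, 154 mm tall, away to one side. Origin at the centre of its underside.
- brush_cup: Bystander: a grey cup, 76 mm across, 100 mm tall, with brushes that rise to about 185 mm, away to one side. Origin at the centre of its underside.
Things that resemble listed ones, but are neither listed nor needed, are in the scene too. Leave any green or purple look-alike of the vase alone.

How it is judged:
By the outcome, as a careful person would: the job done as asked, in the order asked, and still so for the second after the job is handed in, with the robot touching nothing.
It also fails if it takes over 48 s, if anything falls off the work surface, if the arm or the gripper's body presses on something with over 40 N, if the wrist force passes 120 N, or if a joint passes its speed limit or range.

ROBOT

A 7-joint arm with a two-finger parallel gripper is mounted at the origin on the work surface. World frame = base frame: x ahead of the robot, y to its left, z up, the work surface at z = 0. Lengths are in mm, angles in rad, forces in N, time in s.
With the tool pointing down it reaches from about 350 to 900 mm from the base axis. Payload 7.2 kg.
Tool frame: the origin (TCP) lies at the very end of the fingers, on their centre line; the grasp point (between the pads) lies 19 mm behind it (robot.grasp_offset is the distance from the TCP to the grasp point, in mm); z points along the fingers, y is the line along which they close (so a half turn about z gives the same grasp; the last joint's range is limited). The gripper opens to 85 mm and grips with 20 to 120 N. Pads are 22 mm wide; open, the fingers measure 114 mm over their backs; the gripper's body (76 mm by 85 mm) begins 54 mm behind the grasp point. The pads swing forward as they close: fully open they stand 13 mm farther back than shut.
Start: joints at [1.204, 0.411, -0.013, 1.596, 0.006, 1.134, -0.082], TCP at [183.971, -597.313, 231.297] pointing down, gripper open.
Joint ranges: [-2.95, 2.95], [-0.29, 1.99], [-1.47, 1.44], [0.14, 2.54], [-1.03, 4.17], [0.13, 1.85], [-2.86, 2.86]. Speed limits (rad/s): [2.39, 2.39, 3.01, 3.01, 3.14, 3.14, 3.14].

INTERFACE

Orientations are given as a unit quaternion [x, y, z, w].
In Python, from bench import robot gives the robot as it stands.
- The arm moves only by the shell command python3 -m handwheel 'ROWS' [FORCE]. ROWS is JSON, a list of rows, each a list of 3 entries, a list of its own where there are three numbers: the shift along the tool's x, y, z in cm, then the turn about the tool's z in degrees, then the closure, from -1 (fully open) to 1 (shut). A call has 1 to 12 rows; each row shifts and turns the commanded pose from where the row before left it, along the tool's axes as they then stand; what a row does not reach is not made up. A row lasts 1/10 s, in which the tool goes at most 50 mm and 8.59 degrees, less where a joint would pass 70% of its speed; a pose out of reach is approached as far as the arm can. A call is refused whole if a number of a shift passes 5 or a number of a turn 8.59, either way. A call with a gripper value outside its range is refused whole. The fingers move at their own pace and stop on an object; FORCE is the grip in N (left out, the last holds). Time passes only in rows, so rows that do not move let the fingers close. It gives the time, the measured TCP pose, the force, the opening and the grip force at its end, in the units of the state.
- robot.get_state(): the state, without advancing time (a new reading comes with each control period).
- robot.get_image(name): name is "side" or "top" or "wrist"; returns (picture, depth): 420x560x3 uint8, red, green, blue; 420x560 float32, mm along the optical axis (not along the pixel's ray), 0 where there is no reading.
- robot.camera_model(name): a dict with "K" (3x3 intrinsics, pixels), "R" (3x3) and "t" (3): a world point X has camera coordinates R X + t. Camera axes: x right, y down, z forward; pixel columns grow to the right and rows downward; lengths in mm; the calibration is good to about 2 mm. A picture is of the moment at which its call begins: read the wrist's pose just before it. camera_model takes no time and is no camera call; for the wrist camera it gives the pose at the moment of the call.
- robot.close_job(): hands the job in; it is judged then, once.
The state is a dict: "t": time; "joint_pos": joint angles; "qd": joint speeds; "joint_efforts": joint torques, N m; "eef_pos": TCP position; "tcp_rot": TCP orientation; "ft_force": force on the tool from outside, world axes, zero at the start; "moment": the same for the moment, N m; "finger_gap": finger opening in mm; "grip_force": force on a finger pad.
Only numpy, scipy, OpenCV 4.12 (cv2) and the standard library are available. Lean on these libraries where they do the work, as an engineer would, in place of code of your own. Each camera call takes 0.05 s, during which the arm holds its last target. There are 200 camera calls.

## Working session

There is one attempt and no reset: what is moved stays moved. The work goes in short steps, Python scripts to look and compute and a shell command to move; the robot and the scene stay as the last step left them, time stands still between calls to the robot, and variables do not carry over. Pictures are saved under pics/ and viewed, at most 10 in all, crops included, and the job is handed in when it is done.

```bash
mkdir -p pics; ls; python3 - <<'E'
from bench import robot
import cv2,numpy as np
for n in("top","side"):
    p,d=robot.get_image(n); cv2.imwrite(f"pics/{n}0.png",cv2.cvtColor(p,cv2.COLOR_RGB2BGR)); np.savez(f"{n}0.npz",p=p,d=d)
    m=robot.camera_model(n); print(n,np.round(np.array(m["K"]),1).tolist(),np.round(m["R"],3).tolist(),np.round(m["t"],1))
s=robot.get_state(); print(s["t"],s["eef_pos"],s["tcp_rot"],s["finger_gap"])
E
```

```text
pics
top [[469.8, 0.0, 279.9], [0.0, 469.8, 209.3], [0.0, 0.0, 1.0]] [[0.013, -1.0, 0.004], [-0.993, -0.013, -0.114], [0.114, -0.003, -0.994]] [  -5.1  539.3 1550.9]
side [[407.6, 0.0, 282.1], [0.0, 407.6, 210.1], [0.0, 0.0, 1.0]] [[-0.997, -0.074, -0.004], [-0.049, 0.698, -0.714], [0.056, -0.712, -0.7]] [ 532.2   87.4 1125.2]
0.1 [ 183.80311888 -596.88227605  230.51910787] [ 9.88859790e-01  1.48848055e-01 -1.49373607e-04 -7.41140471e-04] 85.29947614919602
```

View pics/top0.png

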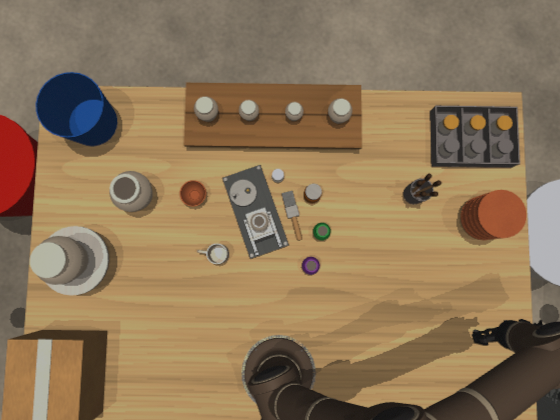

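View pics/side0.png

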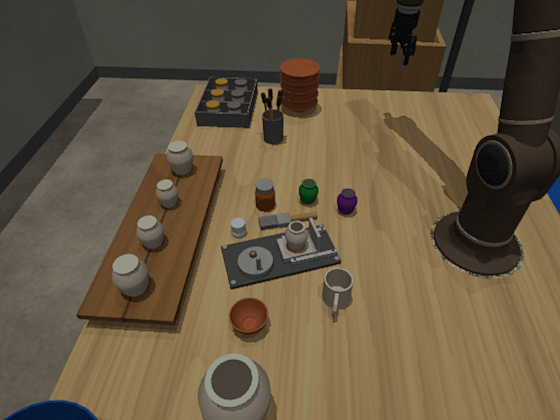

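The top view shows the jig at about (256,212): the cam is at (243,191) and the end plate at about (266,245). The white vase on the slide, at (260,222), is the vase meant. The green (322,231) and purple (311,266) ones are look-alikes, and the vases on the wooden board are off the jig. I'll enlarge the jig and measure it.

```bash
cat > h.py <<'E'
import numpy as np,cv2
from bench import robot
def ray(n,uv,z,m=None):
    m=m or robot.camera_model(n); K,R,t=[np.array(m[k],float) for k in "KRt"]
    c=-R.T@t; d=R.T@np.linalg.inv(K)@[uv[0],uv[1],1]; return c+d*(z-c[2])/d[2]
E
python3 - <<'E'
from h import *
a=np.load("top0.npz"); b=np.load("side0.npz")
def crop(p,x,y,w,h,k): return cv2.cvtColor(cv2.resize(p[y:y+h,x:x+w],None,fx=k,fy=k,interpolation=cv2.INTER_CUBIC),cv2.COLOR_RGB2BGR)
A=crop(a["p"],212,160,80,104,5); B=crop(b["p"],215,212,130,74,3)
o=np.zeros((520,400+390,3),np.uint8); o[:,:400]=A; o[:222,400:]=B; cv2.imwrite("pics/crop0.png",o)
hsv=cv2.cvtColor(a["p"],cv2.COLOR_RGB2HSV)
roi=np.zeros(hsv.shape[:2],np.uint8); roi[160:265,215:292]=1
m=((hsv[...,1]<70)*roi).astype(np.uint8)
m=cv2.morphologyEx(m,cv2.MORPH_OPEN,np.ones((3,3)))
c=max(cv2.findContours(m,0,2)[0],key=cv2.contourArea)
r=cv2.minAreaRect(c); bx=cv2.boxPoints(r); print(r)
P=np.array([ray("top",q,12) for q in bx]); print(P.round(1)); print(np.linalg.norm(np.roll(P,-1,0)-P,axis=1), P.mean(0))
E
```

```text
((254.92462158203125, 211.2030792236328), (85.423828125, 40.88140106201172), 70.55996704101562)
[[647.8 204.   12. ]
 [697.2  72.6  12. ]
 [421.6 -28.3  12. ]
 [374.2 101.   12. ]]
[140.35401962 293.45203449 137.66564274 292.37901119] [535.20531478  87.30812485  12.        ]
```

View pics/crop0.png

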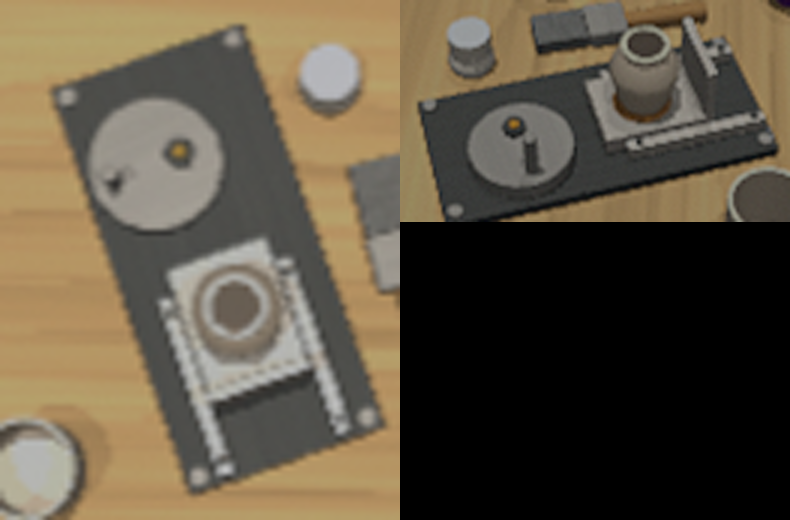

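The plate measures 293 x 139 mm, which fits 295 x 140, with yaw about 0.35 and its centre near (535,87). In the top crop the bolt is at (179,151) and the peg at about (112,178). The vase on the slide is the bisque one. Next I'll cross-check pivot, peg and push face, and locate the neighbours.

```bash
cat >> h.py <<'E'
yaw=0.351; O=np.array([535.2,87.3]); RJ=np.array([[np.cos(yaw),-np.sin(yaw)],[np.sin(yaw),np.cos(yaw)]])
def J(p): return RJ.T@(np.array(p)[:2]-O)
def W(q): return O+RJ@np.array(q)
def pix(n,X):
    m=robot.camera_model(n); c=np.array(m["R"])@X+np.array(m["t"]); u=np.array(m["K"])@c; return u[:2]/u[2]
E
python3 - <<'E'
from h import *
T=lambda u,v:(212+u/5-.4,160+v/5-.4); S=lambda u,v:(215+(u-400)/3-.33,212+v/3-.33)
f=lambda n,uv,z: (ray(n,uv,z)[:2].round(1),J(ray(n,uv,z)).round(1))
print("bolt",f("top",T(179,151),37),f("side",S(514,123),37))
print("disc ctr",f("top",T(157,163),30),f("side",S(522,145),30))
print("peg top@75",f("top",T(107,172),75),f("side",S(530,141),75))
print("peg base@30",f("top",T(115,185),30),f("side",S(536,170),30))
print("platetop mid@86",f("top",T(262,388),86),f("side",S(702,45),86))
for n,uv,z in(("bowl",(193,193),22),("pot",(278,175),42),("mug",(217,254),70),("glaze",(313,191),85),("vase",T(235,304),100)): print(n,f("top",uv,z))
# expected pixels of peg for a=-1.6
for a in(-1.4,-1.6,-1.8):
    q=W([70-48*np.cos(a),-48*np.sin(a)]); 
    for z in(30,75): 
        t=(pix("top",[*q,z])-[212,160]+.4)*5; s=(pix("side",[*q,z])-[215,212]+.33)*3+[400,0]; print(a,z,t.round(),s.round())
E
```

```text
bolt (array([603.3, 112.4]), array([72.5,  0.1])) (array([601.5, 112.3]), array([70.9,  0.6]))
disc ctr (array([596. , 127.5]), array([70.9, 16.9])) (array([592.8, 130.2]), array([68.8, 20.5]))
peg top@75 (array([582.8, 156.8]), array([68.6, 48.9])) (array([580.2, 161.2]), array([67.6, 53.9]))
peg base@30 (array([580.6, 155.6]), array([66.1, 48.5])) (array([577.8, 155.8]), array([63.6, 49.7]))
platetop mid@86 (array([441.8,  52.3]), array([-99.8,  -0.7])) (array([443.4,  55. ]), array([-97.3,   1.2]))
bowl (array([592.1, 297.8]), array([125.8, 178.1]))
pot (array([654.3,  10. ]), array([  85.3, -113.6]))
mug (array([386.1, 204.4]), array([-99.7, 161.2]))
glaze (array([ 594.7, -105.1]), array([ -10.3, -201.1]))
vase (array([494.7,  70.1]), array([-44. ,  -2.2]))
-1.4 30 [119. 190.] [537. 167.]
-1.4 75 [113. 181.] [535. 133.]
-1.6 30 [113. 177.] [526. 171.]
-1.6 75 [107. 168.] [524. 137.]
-1.8 30 [110. 164.] [515. 172.]
-1.8 75 [104. 153.] [512. 138.]
```

The cam angle is about -1.5 and the peg is at jig (67.5, 48.5), with both views agreeing, so I turn it towards -3.14. First I move over to a point behind the peg, with the fingers shut.

```bash
python3 -m handwheel '[[[2.4,-2.6,0],0,1],[[2.4,-2.6,0],0,1],[[2.4,-2.6,0],0,1],[[2.4,-2.6,0],0,1],[[2.4,-2.6,0],0,1],[[2.4,-2.6,0],0,1],[[2.4,-2.6,0],0,1],[[2.4,-2.6,0],0,1],[[2.4,-2.6,0],0,1],[[2.4,-2.6,0],0,1],[[2.4,-2.6,0],0,1],[[2.4,-2.6,0],0,1]]' 20
python3 -m handwheel '[[[2.4,-2.6,0],0,1],[[2.4,-2.6,0],0,1],[[2.4,-2.6,0],0,1],[[2.4,-2.6,0],0,1],[[2.4,-2.6,0],0,1],[[2.4,-2.6,0],0,1],[[2.4,-2.6,0],0,1],[[2.4,-2.6,0],0,1],[[2.4,-2.6,0],0,1],[[2.4,-2.6,0],0,1],[[0,0,0],0,1],[[0,0,0],0,1]]'
```

```text
t: 1.3
eef_pos: [367.6, -213.0, 231.2]
tcp_rot: [0.989, 0.149, -0.0, 0.0]
ft_force: [1.1, 0.5, -0.8]
finger_gap: 0.3
grip_force: 0.0
t: 2.5
eef_pos: [519.8, 105.3, 230.6]
tcp_rot: [0.989, 0.15, -0.001, -0.0]
ft_force: [-0.3, -0.7, -0.2]
finger_gap: -0.3
grip_force: 0.0
```

```bash
python3 -m handwheel '[[[2.5,-2.6,0],0,1],[[2.5,-2.6,0],0,1],[[0,0,0],8.4,1],[[0,0,0],8.4,1],[[0,0,0],8.4,1],[[0,0,0],8.4,1],[[0,0,0],8.4,1],[[0,0,3],0,1],[[0,0,3],0,1],[[0,0,3],0,1],[[0,0,0],0,1],[[0,0,0],0,1]]'
python3 - <<'E'
from h import *
from scipy.spatial.transform import Rotation as Q
s=robot.get_state(); M=Q.from_quat(s["tcp_rot"]).as_matrix(); p=s["eef_pos"]
print(J(p),p, np.degrees(np.arctan2(M[1,0],M[0,0])-yaw))
p,d=robot.get_image("side"); cv2.imwrite("pics/side1.png",cv2.cvtColor(cv2.resize(p[180:320,190:390],None,fx=3.5,fy=3.5,interpolation=2),cv2.COLOR_RGB2BGR))
E
```

```text
t: 3.7
eef_pos: [552.6, 168.0, 141.6]
tcp_rot: [0.976, -0.216, -0.0, 0.0]
ft_force: [-0.5, -0.2, 0.8]
finger_gap: -0.3
grip_force: 0.0
[44.05573363 69.78312508] [552.57560574 167.97639393 141.61466878] -45.0662634491923
```

View pics/side1.png

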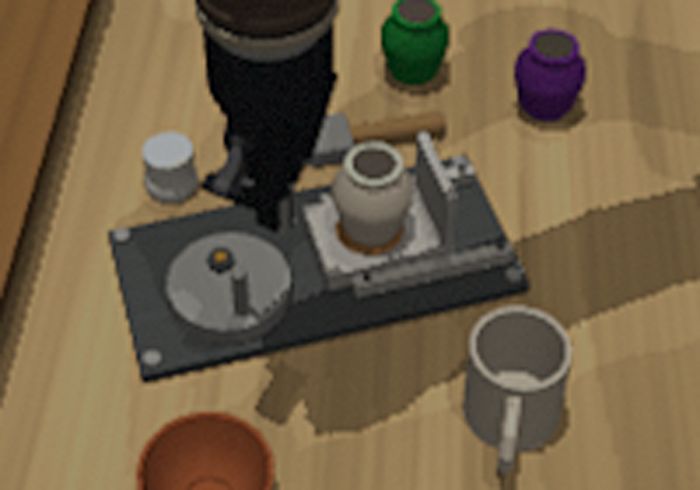

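Side view: the shut fingertips hover at (265,225), clear of everything, and the peg is at (240,290) on the +y side. I'll go down and push it round.

```bash
python3 -m handwheel '[[[0,0,3.2],0,1],[[0,0,3.2],0,1],[[0,0,3.2],0,1],[[0,0,0],0,1],[[0,0,0],0,1],[[0.5,-0.1,0],0,1],[[0.5,-0.1,0],0,1],[[0.5,-0.2,0],0,1],[[0.5,-0.2,0],0,1],[[0.5,-0.3,0],0,1],[[0.5,-0.3,0],0,1]]'
python3 -m handwheel '[[[0.5,-0.2,0],0,1],[[0.5,-0.2,0],0,1],[[0.5,-0.1,0],0,1],[[0.5,0,0],0,1],[[0.5,0,0],0,1],[[0.5,0.1,0],0,1],[[0.5,0.1,0],0,1],[[0.5,0.2,0],0,1],[[0,0,0],0,1],[[0,0,0],0,1]]'
python3 - <<'E'
from h import *
s=robot.get_state(); print(J(s["eef_pos"]))
p,d=robot.get_image("top"); q,d=robot.get_image("side"); A=cv2.resize(p[155:265,205:300],None,fx=4,fy=4,interpolation=2);B=cv2.resize(q[190:310,200:300],None,fx=4,fy=4,interpolation=2)[:440]
o=np.zeros((480,780,3),np.uint8); o[:440,:380]=A; o[:440,380:780]=B
cv2.imwrite("pics/mid.png",cv2.cvtColor(o,cv2.COLOR_RGB2BGR))
E
```

```text
t: 4.85
eef_pos: [583.5, 171.7, 46.5]
tcp_rot: [0.977, -0.214, -0.001, -0.002]
ft_force: [-8.6, 9.2, 6.0]
finger_gap: -0.1
grip_force: 5.8
t: 5.85
eef_pos: [621.5, 153.0, 45.6]
tcp_rot: [0.977, -0.215, -0.0, -0.001]
ft_force: [-3.1, 4.3, 1.1]
finger_gap: -0.4
grip_force: 2.0
[103.60760412  32.05503099]
```

View pics/mid.png

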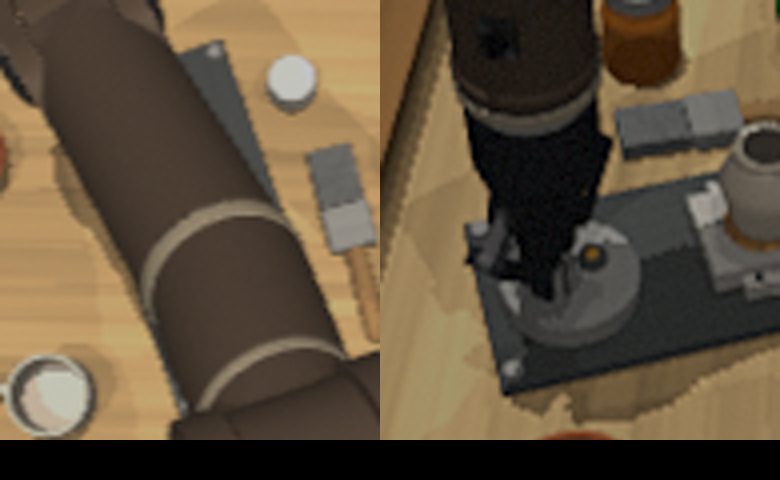

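The cam is turning: the disc has moved on and the slide has not moved. About 15 mm remains, after which I back off and look.

```bash
python3 -m handwheel '[[[0.4,0.2,0],0,1],[[0.4,0.25,0],0,1],[[0.4,0.3,0],0,1],[[0.3,0.3,0],0,1],[[0,0,0],0,1],[[0,0,0],0,1]]'
python3 -c "
from h import *
print(J(robot.get_state()['eef_pos']))"
python3 -m handwheel '[[[-1.5,0,0],0,1],[[-1.5,0,0],0,1],[[-2,0,-1],0,1],[[-2,0,-3],0,1],[[-3,0,-3],0,1],[[-4,0,-3],0,1],[[-4,0,0],0,1],[[-4,0,0],0,1],[[0,0,0],0,1]]'
python3 - <<'E'
from h import *
p,d=robot.get_image("top"); q,d=robot.get_image("side"); A=cv2.resize(p[155:265,205:300],None,fx=4,fy=4,interpolation=2);B=cv2.resize(q[190:310,200:300],None,fx=4,fy=4,interpolation=2)[:440]
o=np.zeros((480,780,3),np.uint8); o[:440,:380]=A; o[:440,380:780]=B
cv2.imwrite("pics/after.png",cv2.cvtColor(o,cv2.COLOR_RGB2BGR))
for z in (30,75):
    X=[*W([118,0]),z]; print((pix("top",X)-[205,155])*4,(pix("side",X)-[200,190])*4+[380,0])
E
```

```text
t: 6.55
eef_pos: [631.0, 136.3, 45.8]
tcp_rot: [0.977, -0.215, 0.0, -0.0]
ft_force: [-2.1, 4.0, 1.7]
finger_gap: 0.1
grip_force: 1.7
[106.80082035  13.08548929]
t: 7.45
eef_pos: [427.6, 229.9, 146.1]
tcp_rot: [0.977, -0.213, 0.0, 0.0]
ft_force: [0.9, -0.6, -0.5]
finger_gap: -0.0
grip_force: 0.0
[152.89595046  90.42449888] [519.58038871 272.62773513]
[148.89393264  80.56176736] [513.41729205 227.07932742]
```

View pics/after.png

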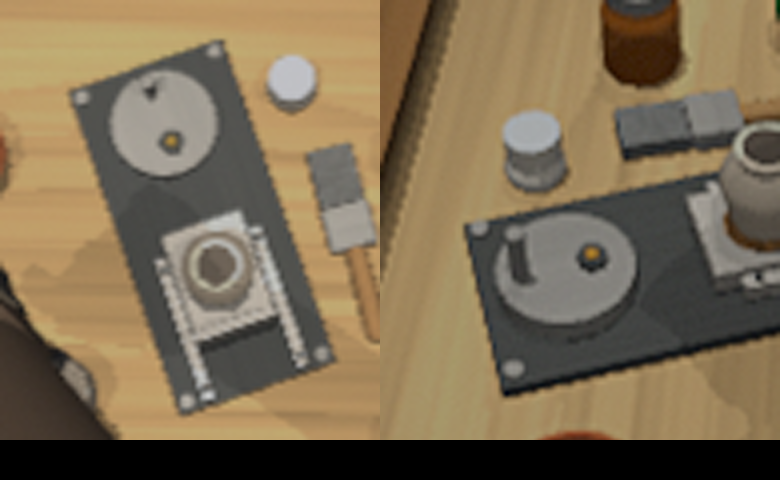

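The peg is now on the far side: top crop (152,88) with the bolt at (171,142), and the slide is unmoved. I'll measure the angle exactly.

```bash
python3 - <<'E'
from h import *
def an(n,img,x0,y0,c,rr):
    g=cv2.cvtColor(img,cv2.COLOR_RGB2GRAY); h=cv2.cvtColor(img,cv2.COLOR_RGB2HSV)
    roi=np.zeros(g.shape,np.uint8); cv2.circle(roi,tuple(int(v) for v in c),rr,1,-1)
    t,_=cv2.threshold(g[roi>0].reshape(-1,1),0,1,cv2.THRESH_OTSU)
    m=((g>t)*roi).astype(np.uint8); k=max(cv2.findContours(m,0,2)[0],key=cv2.contourArea)
    e=cv2.fitEllipse(cv2.convexHull(k)); D=J(ray(n,e[0],30))
    y=((h[...,1]>110)*roi)>0; b=np.argwhere(y)[:,::-1].mean(0); B=J(ray(n,b,37))
    print(n,e[0],e[1],"disc",D.round(1),"bolt",B.round(1),"dir",np.degrees(np.arctan2(*(D-B)[::-1])).round(1), "vs 70,0:",np.degrees(np.arctan2(D[1],D[0]-70)).round(1))
p,_=robot.get_image("top"); an("top",p,0,0,(205+164/4,155+123/4),16)
p,_=robot.get_image("side"); an("side",p,0,0,(200+186/4,190+266/4),20)
s=robot.get_state(); p=s["eef_pos"]
from scipy.spatial.transform import Rotation as Q
M=Q.from_quat(s["tcp_rot"]).as_matrix(); t=np.array([*W([-135,0]),p[2]]); print("to start, tool axes",M.T@(t-p))
E
```

```text
top (245.4728240966797, 185.3232879638672) (25.69112205505371, 26.53342056274414) disc [90.4  1.4] bolt [73.4  0.6] dir 2.8 vs 70,0: 3.9
side (245.6501007080078, 256.32904052734375) (27.551687240600586, 35.26616668701172) disc [90.1  1.8] bolt [ 77.7 -30.8] dir 69.2 vs 70,0: 5.0
to start, tool axes [5.67200383e+01 1.79282520e+02 4.81137709e-02]
```

The cam direction is within about 3° of low, which changes the slide stop by about 0.02 mm, so it is good. Next I go behind the end plate and turn the tool square.

```bash
python3 -m handwheel '[[[0.95,3,0],0,1],[[0.95,3,0],0,1],[[0.95,3,0],0,1],[[0.95,3,0],0,1],[[0.95,3,0],0,1],[[0.95,3,0],0,1],[[0,0,0],-7.5,1],[[0,0,0],-7.5,1],[[0,0,0],-7.5,1],[[0,0,0],-7.5,1],[[0,0,0],-7.5,1],[[0,0,0],-7.5,1]]'
python3 -m handwheel '[[[0,0,0],0,1],[[0,0,0],0,1]]'
python3 - <<'E'
from h import *
from scipy.spatial.transform import Rotation as Q
s=robot.get_state(); M=Q.from_quat(s["tcp_rot"]).as_matrix(); p=s["eef_pos"]
print(J(p),p, np.degrees(np.arctan2(M[1,0],M[0,0])-yaw))
p,d=robot.get_image("side"); cv2.imwrite("pics/side2.png",cv2.cvtColor(cv2.resize(p[180:320,190:390],None,fx=3.5,fy=3.5,interpolation=2),cv2.COLOR_RGB2BGR))
E
```

```text
t: 8.85
eef_pos: [408.1, 39.8, 145.2]
tcp_rot: [0.984, 0.176, -0.0, 0.0]
ft_force: [-0.1, -0.5, -0.2]
finger_gap: -0.0
grip_force: 0.0
t: 9.05
eef_pos: [407.7, 40.2, 145.1]
tcp_rot: [0.985, 0.172, -0.0, -0.0]
ft_force: [-0.3, 0.4, -0.1]
finger_gap: -0.1
grip_force: 0.0
[-135.87817702   -0.41571033] [407.74934097  40.18968988 145.14830465] -0.3093243804599024
```

View pics/side2.png

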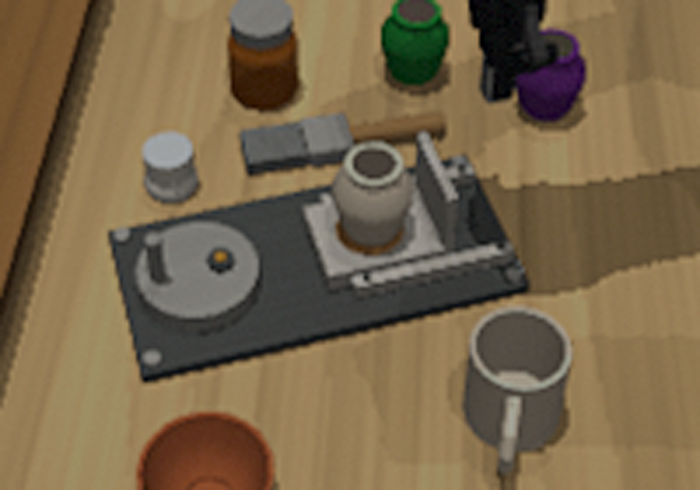

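Side view: the fingertips are behind the end plate at (495,95) in the image, raised, and the path down is clear. I'll descend and approach.

```bash
python3 -m handwheel '[[[0,0,2.9],0,1],[[0,0,2.9],0,1],[[0,0,2.9],0,1],[[0,0,0],0,1],[[0.5,0,0],0,1],[[0.5,0,0],0,1],[[0.3,0,0],0,1],[[0.2,0,0],0,1],[[0.2,0,0],0,1],[[0.2,0,0],0,1],[[0.2,0,0],0,1],[[0.2,0,0],0,1]]'
python3 -m handwheel '[[[0.2,0,0],0,1],[[0.25,0,0],0,1],[[0.3,0,0],0,1],[[0.3,0,0],0,1],[[0.3,0,0],0,1],[[0.3,0,0],0,1],[[0.3,0,0],0,1],[[0.3,0,0],0,1],[[0.3,0,0],0,1],[[0.3,0,0],0,1]]'
python3 -c "
from h import *
print(J(robot.get_state()['eef_pos']))"
```

```text
t: 10.3
eef_pos: [428.9, 48.9, 58.3]
tcp_rot: [0.985, 0.175, 0.0, 0.0]
ft_force: [0.3, -0.2, -0.1]
finger_gap: -0.0
grip_force: 0.0
t: 11.3
eef_pos: [455.7, 58.8, 58.2]
tcp_rot: [0.985, 0.175, -0.0, -0.0]
ft_force: [-3.9, -0.4, -0.9]
finger_gap: 0.0
grip_force: 1.4
[-84.49153274   0.55709312]
```

```bash
python3 -m handwheel '[[[0.3,0,0],0,1],[[0.3,0,0],0,1],[[0.3,0,0],0,1],[[0.2,0,0],0,1],[[0.1,0,0],0,1],[[0.1,0,0],0,1],[[0.1,0,0],0,1],[[0.1,0,0],0,1]]'
python3 -m handwheel '[[[0.1,0,0],0,1],[[0.1,0,0],0,1],[[0.1,0,0],0,1],[[0,0,0],0,1]]'
python3 -c "
from h import *
print(J(robot.get_state()['eef_pos']))"
```

```text
t: 12.1
eef_pos: [469.7, 63.9, 58.3]
tcp_rot: [0.985, 0.175, -0.0, 0.0]
ft_force: [-2.9, 0.6, -1.1]
finger_gap: -0.1
grip_force: 1.3
t: 12.5
eef_pos: [472.8, 65.0, 58.3]
tcp_rot: [0.985, 0.175, 0.0, -0.0]
ft_force: [-1.9, -1.1, -1.3]
finger_gap: -0.0
grip_force: 1.0
[-66.27487945   0.51696089]
```

```bash
python3 -m handwheel '[[[0.1,0,0],0,1],[[0.1,0,0],0,1],[[0,0,0],0,1]]'
python3 -m handwheel '[[[0.1,0,0],0,1],[[0.1,0,0],0,1],[[0,0,0],0,1]]'
```

```text
t: 12.8
eef_pos: [474.7, 65.7, 58.4]
tcp_rot: [0.985, 0.175, 0.0, -0.0]
ft_force: [-2.7, -0.3, -0.8]
finger_gap: 0.1
grip_force: 0.9
t: 13.1
eef_pos: [475.8, 66.1, 58.3]
tcp_rot: [0.985, 0.175, -0.0, 0.0]
ft_force: [-5.1, -0.6, 2.8]
finger_gap: -0.2
grip_force: 2.4
```

```bash
python3 -m handwheel '[[[0.1,0,0],0,1],[[0.1,0,0],0,1],[[0,0,0],0,1]]'
python3 -m handwheel '[[[0.1,0,0],0,1],[[0,0,0],0,1]]'
```

```text
t: 13.4
eef_pos: [475.9, 66.0, 58.1]
tcp_rot: [0.985, 0.175, -0.002, 0.001]
ft_force: [-11.0, -2.3, 8.9]
finger_gap: -0.0
grip_force: 5.6
t: 13.6
eef_pos: [475.9, 66.0, 58.0]
tcp_rot: [0.985, 0.175, -0.003, 0.001]
ft_force: [-13.9, -3.0, 11.9]
finger_gap: 0.2
grip_force: 7.0
```

The slide is stopped hard: the force rises and there is no more motion. I'll back off straight and check.

```bash
python3 -m handwheel '[[[-0.3,0,0],0,1],[[-0.5,0,0],0,1],[[-1,0,0],0,1],[[-2,0,0],0,1],[[-2,0,0],0,1],[[0,0,-3],0,1],[[0,0,-4],0,1],[[0,2,-4],0,1],[[0,4,-3],0,1],[[0,4,0],0,1],[[0,4,0],0,1],[[0,0,0],0,1]]'
python3 - <<'E'
from h import *
p,d=robot.get_image("top"); q,d=robot.get_image("side"); A=cv2.resize(p[155:265,205:300],None,fx=4,fy=4,interpolation=2);B=cv2.resize(q[190:300,220:320],None,fx=4,fy=4,interpolation=2)
cv2.imwrite("pics/end.png",cv2.cvtColor(np.hstack([A,B]),cv2.COLOR_RGB2BGR))
for z,x in ((86,-50),(30,43)):
    X=[*W([x,0]),z]; print((pix("top",X)-[205,155])*4,(pix("side",X)-[220,190])*4+[380,0])
E
```

```text
t: 14.8
eef_pos: [473.8, -89.9, 198.6]
tcp_rot: [0.985, 0.171, 0.001, 0.001]
ft_force: [-0.3, -0.6, -0.4]
finger_gap: 0.6
grip_force: 0.0
[214.9890489  271.04488444] [690.71447141 160.262461  ]
[181.64366515 173.08249156] [552.72537417 247.68140166]
```

View pics/end.png

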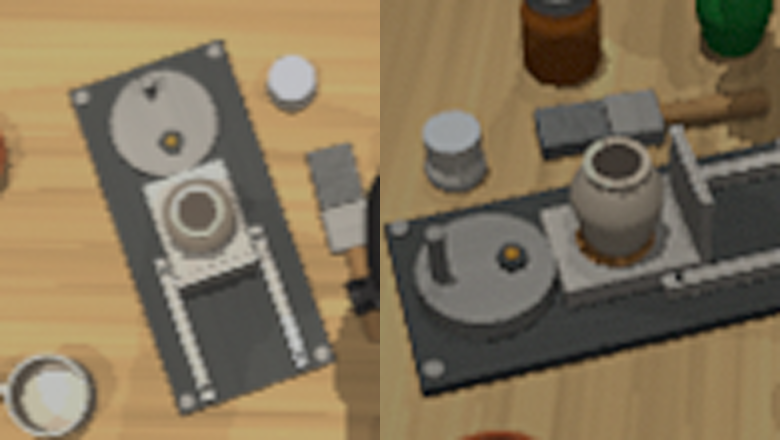

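The slide front touches the cam at (185,170) in the top crop, as predicted for 51 mm. The vase stands on its seat, the peg is on the far side, and the bystanders have not moved. The gripper is clear at z 199.

```bash
python3 -c "
from bench import robot
print(robot.close_job())"
```

```text
the job is handed in; nothing more can be done
None
```

The job is handed in: I turned the cam to within about 3° of its low point, then pushed the slide fully home against it; the vase is still standing on its seat and the other things were not touched.

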